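# Clear the pile out of the top fridge box

### The arm

A 7-joint arm with a two-finger parallel gripper is mounted at the origin on the work surface. World frame = base frame: x ahead of the robot, y to its left, z up, the work surface at z = 0. Lengths are in m, angles in rad, forces in N, time in s.
With the tool pointing down it reaches from about 0.35 to 0.9 m from the base axis. Payload 8.1 kg.
Tool frame: the origin (TCP) lies on the centre line of the jaws, within the pads' length; the fingertips stand 19 mm ahead of it and the grasp point (between the pads) is the TCP (arm.tip_reach is the distance from the TCP to the fingertips, in m); z points along the fingers, y is the line along which they close (so a half turn about z gives the same grasp; the last joint's range is limited). The gripper opens to 92 mm and grips with 3 to 60 N. Pads are 19 mm wide; open, the fingers measure 130 mm over their backs; the gripper's body (75 mm by 190 mm) begins 47 mm behind the grasp point.
Start: joints at [1.228, 0.434, 0.025, 1.573, -0.012, 1.134, -0.075], TCP at [0.148, -0.607, 0.246] pointing down, gripper open.
Joint ranges: [-2.62, 2.62], [-0.44, 2.09], [-1.27, 1.32], [0.08, 2.57], [-1.32, 4.46], [0.12, 2], [-2.74, 2.74]. Speed limits (rad/s): [2.22, 2.22, 3.01, 3.01, 3.14, 3.14, 3.14].

### API

Orientations are given as a rotation vector (axis times angle).
In Python, from cell import arm gives the robot as it stands.
- The arm moves only by the tool arm_command, never from a script. Its argument "targets" is a list that holds one entry, the list of rows, each a list of 6 numbers: the shift along the tool's x, y, z in m, then the turn, a rotation vector about the tool's x, y, z in rad. A call has 1 to 10 rows; each row shifts and turns the commanded pose from where the row before left it, along the tool's axes as they then stand; what a row does not reach is not made up. A row lasts 1/8 s, in which the tool goes at most 62.5 mm and 10.7 degrees, less where a joint would pass 70% of its speed; a pose out of reach is approached as far as the arm can. A call with a gripper value outside its range is refused whole. "jaw" is the finger opening in m, from 0 to 0.0918, set as the call begins (left out, the last holds). The fingers move at their own pace and stop on an object; "newtons" is the grip in N (left out, the last holds). Time passes only in rows, so rows that do not move let the fingers close. It gives the time, the measured TCP pose, the force, the opening and the grip force at its end, in the units of the state.
- arm.observe(): the state, without advancing time (a new reading comes with each control period).
- arm.get_image(name): name is "scene" or "top" or "wrist"; returns a dict with "pixels" (480x640x3 uint8, red, green, blue), "z_map" (480x640 float32, m along the optical axis (not along the pixel's ray), 0 where there is no reading), "fx", "fy", "cx", "cy" (pixels), "xyz" and "rotation" of the camera in the world; the wrist camera has in their place "T_tool_cam" (4x4, takes a point from camera to tool coordinates, whose origin is the TCP and whose axes are the flange's). Camera axes: x right, y down, z forward; pixel columns grow to the right and rows downward; lengths in m; the calibration is good to about 2 mm. A picture is of the moment at which its call begins: read the wrist's pose just before it.
- arm.sign_off(): hands the job in; it is judged then, once.
The state is a dict: "clock": time; "joints": joint angles; "dq": joint speeds; "joint_efforts": joint torques, N m; "position": TCP position; "ee_rot": TCP orientation; "force": force on the tool from outside, world axes, zero at the start; "ft_torque": the same for the moment, N m; "width": opening from 0.0 (shut) to 1.0 (fully open); "gripper_force": force on a finger pad.
Only numpy, scipy, OpenCV 4.12 (cv2) and the standard library are available. Lean on these libraries where they do the work, as an engineer would, in place of code of your own. Each camera call takes 0.05 s, during which the arm holds its last target. There are 200 camera calls.

### The job

Take apart the pile in the top stacking box, one piece at a time from the top down, and put each piece in its own place: the small glass jar upright in the empty middle bay of the spice rack, the white sauce dish on the cork coaster, the silicone lid over the bowl of tomatoes so that it covers the mouth, and the lunch tin lying flat inside the low wooden tray. Never lift a piece out with another still standing on it, and set the glass jar and the ceramic dish down gently instead of letting them drop.

Things in the scene. Friction and masses are not known exactly. Their poses are not given: they have to be found in the camera images.
- boxes: Fixed tower of three stacked smoky clear boxes, 270 (its x) x 165 (its y) mm, rim lips to 290 x 176, 174 mm high. Origin: underside centre, on the sill. Top box open: inner floor 127 mm, rim 174 mm above the sill, inside 264 x 159 mm. It holds the pile, lying roughly along the tower's x; a bag clip (12 mm high) and a bottle stopper (28 mm) in two corners do not matter.
- tin: Closed slim steel lunch tin, 180 (its x) x 66 (its y) x 44 mm high, flat lid, clips on the short ends to 96 mm from the middle; 0.25 to 0.54 kg. Origin: underside centre. Bottom of the pile, on the top box's floor. Take it across the 66 mm width near its middle; both long sides are clear of the box walls by 25 mm or more.
- dish: White ceramic sauce dish, round, outside 64 mm across with upright sides, 28 mm high, wall 4 mm, inner floor 5 mm above its underside; 0.10 kg. Origin: centre of the underside. Stands on one end of the tin's lid, about 44 mm from the tin's middle (either end), with the jar standing in it.
- lid: Dark grey silicone lid: flat round disc 90 mm across, 4 mm thick, with a round upright knob in the middle, 18 mm thick, from 4 to 26 mm above the underside; 0.04 kg. Origin: centre of the disc's underside; z up through the knob. Lies knob up on the other end of the tin's lid, beside the dish.
- jar: Small clear glass jar with a steel twist cap: 60 mm high, glass 42 mm across, cap 44 mm across over the top 14 mm; 0.08 to 0.17 kg. Origin: centre of the underside; z up. Stands in the sauce dish at the start.
- rack: Wooden spice rack fixed on the sill, 66 (its x) x 196 (its y) mm: three bays along its y, each 58 x 60 mm inside, floor 4 mm thick, walls to 30 mm above the sill. Outer bays, centred 64 mm either side, hold spice jars with black caps (46 mm across, tops 79 mm above the sill); the middle one is empty, for the jar. Origin: centre of the middle bay at sill height.
- coaster: Round cork coaster fixed on the sill, 100 mm across, 6 mm thick: place of the sauce dish. Origin: centre of the underside. A salt and a pepper shaker (36 mm across, 58 mm high) stand about 88 mm from its centre to either side along its y axis.
- bowl: Small glass bowl fixed on the sill, 50 mm high, holding cherry tomatoes (below the rim), rim 80 mm across outside and 72 mm inside: the silicone lid lies flat on this rim, its disc reaching past it. Origin: centre of the underside.
- tray: Low open wooden tray fixed on the sill, outside 100 (its x) x 214 (its y) x 18 mm high, walls and floor 4 mm, inside 92 x 206 mm: for the lunch tin, its long side along the tray's y (either way round). Too little room for fingers between tin and tray wall, so hold the tin by its part above the 18 mm rim. Origin: underside centre.
Not all that is in view belongs to the job. Leave any orange look-alike of the tin alone. Leave any pink look-alike of the lid alone.

How it is judged:
At the end, for the whole second after the job is handed in: Jar upright on the floor of the rack's middle bay (14 mm of its centre), dish flat on the cork coaster (centres within 18 mm), lid flat, knob up, on the bowl's rim (10 mm), tin flat on the tray's floor (22 mm); heights within 5 mm; all released and at rest (horizontal distance between jar and rack below 0.014 m and z of jar in the frame of rack between -0.001 and 0.009 m and angle between jar's own z axis and vertical below 0.12 rad and linear speed of each of jar, dish, lid, tin below 0.02 m/s and angular speed of each of jar, dish, lid, tin below 0.2 rad/s and horizontal distance between dish and coaster below 0.018 m and z of dish in the frame of coaster between 0.002 and 0.01 m and angle between each of dish, lid's own z axis and vertical below 0.1 rad and horizontal distance between lid and bowl below 0.01 m and z of lid in the frame of bowl between 0.046 and 0.054 m and horizontal distance between tin and tray below 0.022 m and z of tin in the frame of tray between -0.001 and 0.009 m and angle between tin's own z axis and vertical below 0.08 rad); the robot touches nothing.
It fails at once if the sauce dish is carried off with the jar still standing in it (distance of dish from where it was at the start of the episode above 0.05 m and distance between jar and dish below 0.03 m and z of jar in the frame of dish above 0 m).
It fails at once if the lunch tin is carried off with a piece still on it ((distance of tin from where it was at the start of the episode above 0.05 m and distance between jar and tin below 0.1 m and z of jar in the frame of tin above 0 m) or (distance of tin from where it was at the start of the episode above 0.05 m and distance between dish and tin below 0.09 m and z of dish in the frame of tin above 0 m) or (distance of tin from where it was at the start of the episode above 0.05 m and distance between lid and tin below 0.09 m and z of lid in the frame of tin above 0 m)).
It fails at once if the sauce dish is dropped (falls free by about 2 cm or more) (linear speed of dish above 0.6 m/s and contact force between dish and the fingers below 0.05 N).
It fails at once if the jar is dropped (falls free by about 2 cm or more) (linear speed of jar above 0.6 m/s and contact force between jar and the fingers below 0.05 N).
It also fails if it takes over 128 s, if anything falls off the work surface, if the arm or the gripper's body presses on something with over 40 N, if the wrist force passes 120 N, or if a joint passes its speed limit or range.

## Working session

There is one attempt and no reset: what is moved stays moved. The work goes in short steps, Python scripts to look and compute and a tool call to move; the robot and the scene stay as the last step left them, time stands still between calls to the robot, and variables do not carry over. Pictures are saved under pics/ and viewed, at most 14 in all, crops included, and the job is handed in when it is done.

Besides the shell and the picture viewer there is one more tool, called as name(argument=value, ...), one argument or row to a line, values as JSON. arm_command: Moves the arm, as the interface text tells. Its arguments: {"type":"object","properties":{"targets":{"type":"array","items":{"type":"array","items":{"type":"array","items":{"type":"number"}}}},"jaw":{"type":"number"},"newtons":{"type":"number"}},"required":["targets"]}

```bash
mkdir -p pics; ls
cat > h.py <<'E'
import numpy as np, cv2
from cell import arm
from scipy.spatial.transform import Rotation as R
def grab(n):
    s=arm.observe(); im=arm.get_image(n)
    if n=="wrist":
        T=np.eye(4);T[:3,:3]=R.from_rotvec(s["ee_rot"]).as_matrix();T[:3,3]=s["position"]
        M=T@np.array(im["T_tool_cam"])
    else:
        M=np.eye(4);r=np.array(im["rotation"])
        M[:3,:3]=r if r.shape==(3,3) else R.from_rotvec(r).as_matrix()
        M[:3,3]=im["xyz"]
    z=im["z_map"];v,u=np.mgrid[:480,:640]
    P=np.stack([(u-im["cx"])/im["fx"]*z,(v-im["cy"])/im["fy"]*z,z],-1)@M[:3,:3].T+M[:3,3]
    P[z==0]=np.nan
    return im,M,P
def save(f,px): cv2.imwrite("pics/"+f,cv2.cvtColor(px,cv2.COLOR_RGB2BGR))
E
python3 - <<'E'
from h import *
print(arm.observe())
for n in("top","scene"):
    im,M,P=grab(n);save(n+"0.png",im["pixels"]);np.savez(n+"0.npz",P=P,M=M,px=im["pixels"],k=[im[q] for q in("fx","fy","cx","cy")]);print(n,M,im["fx"])
E
```

```text
pics
{'clock': 0.0, 'joints': array([ 1.22833824,  0.43518765,  0.02495008,  1.57412868, -0.01158527,
        1.13400114, -0.07509353]), 'dq': array([ 8.89916572e-04,  1.32998871e-03, -2.31925199e-03, -8.77856857e-04,
        1.40142177e-03,  5.43200665e-05, -5.27712202e-04]), 'joint_efforts': array([ 3.32244808e-04, -6.67853308e+01,  9.84687880e-01, -3.14460397e+01,
       -6.08412805e-02,  4.29440523e-02,  1.37794123e-04]), 'position': array([ 0.14831273, -0.6066327 ,  0.24495443]), 'ee_rot': array([-3.11750037e+00, -3.75623730e-01,  5.23492160e-04]), 'force': array([ 0.56164968,  0.5187975 , -0.49012755]), 'ft_torque': array([ 0.01316004,  0.03326899, -0.02741675]), 'gripper_force': 0.0, 'width': 1.0007598716380646}
top [[ 0.00306519 -0.99851048  0.05447415  0.4224479 ]
 [-0.99981202 -0.00410298 -0.01894952  0.02754552]
 [ 0.0191448  -0.05440583 -0.99833536  1.12597846]
 [ 0.          0.          0.          1.        ]] 439.24748875103535
scene [[-0.12280211  0.72125039 -0.68170192  1.1862261 ]
 [ 0.99238356  0.08251337 -0.09146812  0.12215044]
 [-0.00972189 -0.68774226 -0.72588985  0.85653821]
 [ 0.          0.          0.          1.        ]] 471.4236977773336
```

View pics/top0.png

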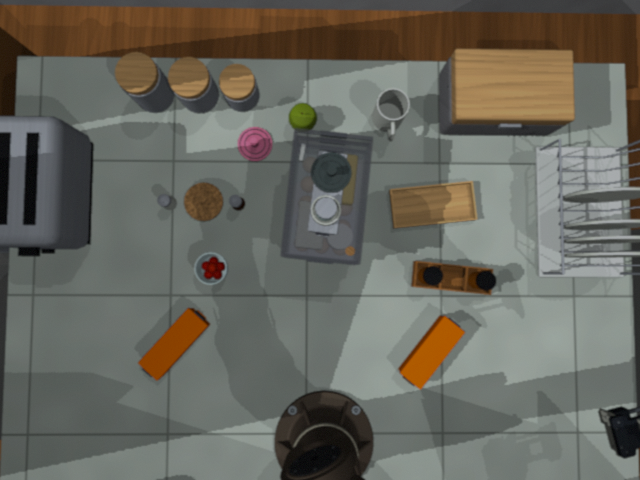

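View pics/scene0.png

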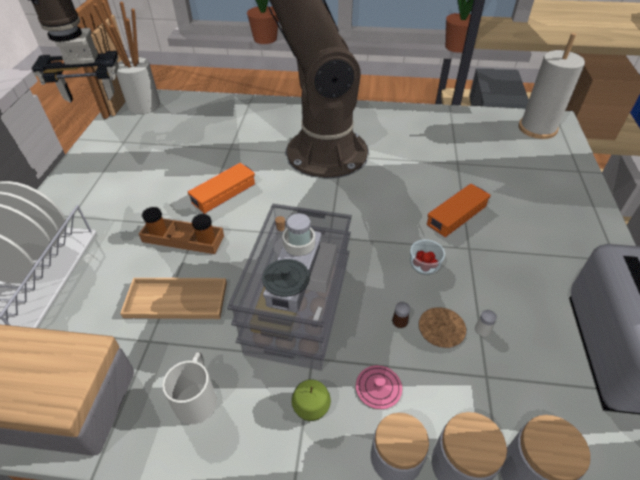

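The top view shows the jar in the dish at (325,207), the dark lid at (330,170) and the tin under both in the box tower. The targets are the rack at (454,277), coaster (203,201), bowl (211,268) and tray (432,204).
Look-alikes:
- Tin: silver in the box at (325,215). The orange ones at (174,343) and (430,350) are to be left alone.
- Lid: dark grey at (330,170). The pink one at (255,144) is not it.
- Jar: steel cap at (325,207). The black-capped jars at (432,275) and (485,280) and the shakers at (165,201) and (237,201) are not it.

Next is one close crop to check the choice.

Run:
```python
from h import *
d=np.load("top0.npz");px=d["px"];P=d["P"]
c=cv2.resize(px[125:270,275:380],None,fx=4,fy=4,interpolation=cv2.INTER_CUBIC)
c2=cv2.resize(px[170:315,385:505],None,fx=3,fy=3,interpolation=cv2.INTER_CUBIC)
o=np.zeros((580,780,3),np.uint8);o[:580,:420]=c;o[:435,420:780]=c2
save("crop.png",o)
for n,(u,v) in dict(cap=(325,207),knob=(330,170),lidl=(315,172),tin=(324,228),dishr=(325,222),tray=(432,204),trayR=(391,206),rackmid=(457,276),capA=(432,274),capB=(485,279),coaster=(203,201),bowl=(211,268),salt=(165,200),pep=(237,201),rim=(287,196),rim2=(366,198)).items():
    print(n,P[v-1:v+2,u-1:u+2].reshape(-1,3).mean(0).round(4))
```

```text
cap [0.5534 0.0047 0.2364]
knob [ 0.6388 -0.0067  0.1976]
lidl [0.6394 0.0253 0.175 ]
tin [0.5168 0.0051 0.1715]
dishr [0.5286 0.0033 0.184 ]
tray [ 0.5969 -0.2777  0.0045]
trayR [ 0.5895 -0.1695  0.0152]
rackmid [ 0.4115 -0.3403  0.0042]
capA [ 0.4168 -0.2556  0.0792]
capB [ 0.4052 -0.3833  0.0785]
coaster [0.6009 0.3108 0.0057]
bowl [0.4297 0.2785 0.0446]
salt [0.5945 0.3896 0.0581]
pep [0.5931 0.215  0.0579]
rim [0.5865 0.0862 0.1723]
rim2 [ 0.5929 -0.0938  0.1149]
```

View pics/crop.png

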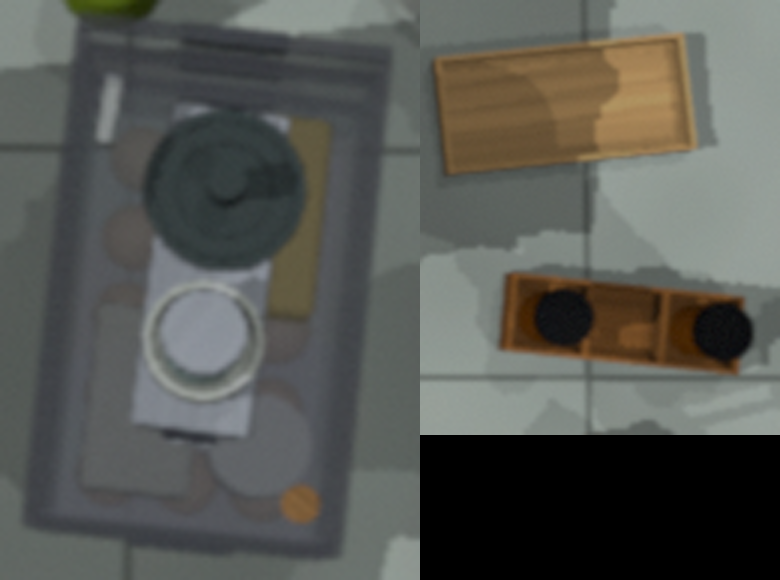

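The crop confirms the picks: steel cap in the white dish at crop (205,332), grey knob at (228,185), silver tin beneath, and the rack's middle bay empty at (620,318). Next I take precise poses from both depth views.

```bash
cat > m.py <<'E'
from h import *
def reg(P,x,y,z):
    with np.errstate(invalid='ignore'):
        m=(P[...,0]>x[0])&(P[...,0]<x[1])&(P[...,1]>y[0])&(P[...,1]<y[1])&(P[...,2]>z[0])&(P[...,2]<z[1])
    return P[m]
def circ(Q): c,r=cv2.minEnclosingCircle((Q[:,:2]*1000).astype(np.float32)); return np.round(c,1),round(r,1),len(Q),(Q.mean(0)*1000).round(1)
def rect(Q):
    r=cv2.minAreaRect((Q[:,:2]*1000).astype(np.float32)); return np.round(r[0],1),np.round(r[1],1),round(r[2],1),len(Q),(Q.mean(0)*1000).round(1)
E
python3 - <<'E'
from m import *
for n in("top","scene"):
    d=np.load(n+"0.npz");P=d["P"];px=d["px"].astype(int);print(n)
    f=lambda nm,g,*a:print(nm,g(reg(P,*a)) if len(reg(P,*a))>3 else "none")
    f("cap",circ,(.5,.61),(-.06,.07),(.23,.245))
    f("dishrim",circ,(.49,.62),(-.06,.07),(.196,.203))
    f("knob",circ,(.6,.7),(-.05,.05),(.191,.203))
    f("lid",circ,(.57,.72),(-.07,.07),(.173,.18))
    f("tray",rect,(.5,.68),(-.42,-.13),(.012,.024))
    f("rack",rect,(.35,.47),(-.45,-.2),(.025,.034))
    f("capA",circ,(.38,.46),(-.3,-.2),(.074,.085)); f("capB",circ,(.36,.45),(-.43,-.34),(.074,.085))
    f("bowl",circ,(.37,.49),(.22,.34),(.046,.056))
    f("salt",circ,(.55,.64),(.35,.45),(.053,.065));f("pep",circ,(.55,.64),(.18,.26),(.053,.065))
    f("boxrim",rect,(.4,.75),(-.15,.15),(.1675,.178))
    cm=(px[...,0]-px[...,2]>35)
    Pc=P.copy();Pc[~cm]=np.nan
    print("coaster",circ(reg(Pc,(.53,.66),(.24,.37),(0,.012))))
    Pt=P.copy();Pt[~((px[...,0]>105)&(abs(px[...,0]-px[...,2])<30))]=np.nan
    Q=reg(Pt,(.45,.75),(-.08,.08),(.165,.173))
    if len(Q)>9: print("tin",rect(Q))
E
```

```text
top
cap (array([552.4,   4.5]), 22.8, 369, array([551.8,   4.7, 236.4]))
dishrim (array([553.1,   3.4]), 31.9, 166, array([552.4,   4.8, 199.3]))
knob (array([639.2,  -8.6]), 10.3, 72, array([639.3,  -8.5, 197.6]))
lid (array([658.5,   1.1]), 91.0, 1244, array([639.5,  -7.5, 175.8]))
tray (array([ 594.7, -276. ]), array([100.5, 215.7]), 6.0, 478, array([ 596.5, -277.9,   17.8]))
rack (array([ 407.8, -320.4]), array([196.7,  66. ]), 84.3, 432, array([ 408.7, -312.6,   29.8]))
capA (array([ 413.2, -257.1]), 23.8, 291, array([ 413.2, -256.6,   79.5]))
capB (array([ 401.6, -385.7]), 24.5, 297, array([ 401.8, -384.7,   79.2]))
bowl (array([429.4, 280.1]), 39.7, 187, array([427.4, 283.3,  50.2]))
salt (array([595.2, 396.3]), 15.0, 110, array([595.5, 395.7,  56.8]))
pep (array([594.5, 222.5]), 14.8, 99, array([594.6, 221.9,  56.9]))
boxrim (array([5.881e+02, 3.000e-01]), array([176.1, 290.2]), 84.1, 3639, array([599.1,  -1.3, 173.6]))
coaster (array([600. , 310.5]), 48.6, 1087, array([600.3, 310.7,   6.7]))
tin (array([620.1,  -4.2]), array([ 65.3, 225.7]), 82.6, 385, array([552.6,   8.8, 1
[... 410 characters left out ...]
2, -322.3]), array([198.7,  71.8]), 84.5, 475, array([ 419.6, -318.4,   28.2]))
capA (array([ 414.6, -257.5]), 24.1, 213, array([ 415.7, -257.8,   77.3]))
capB (array([ 404.4, -385.8]), 25.9, 206, array([ 404.2, -386.1,   77. ]))
bowl (array([430.8, 278.4]), 41.3, 169, array([430.5, 278.4,  48.6]))
salt (array([599.2, 396.2]), 15.0, 102, array([598.6, 395. ,  56.1]))
pep (array([596.7, 221.4]), 14.2, 101, array([598. , 220.9,  56. ]))
boxrim (array([589.5,  -1.2]), array([177.2, 291.2]), 84.2, 3891, array([623.1,  -3.3, 172.2]))
coaster (array([600.9, 312.1]), 49.5, 1406, array([601.8, 311.3,   5.1]))
tin (array([589.6,  -1.3]), array([157.1, 278.6]), 89.9, 640, array([578.8,  -9.5, 169.7]))
```

```bash
cat > go.py <<'E'
import sys
from h import *
# args mm x y z, phi deg (direction of tool y); prints turn, then shift in the turned frame
def plan(x,y,z,ph):
    s=arm.observe();C=R.from_rotvec(s["ee_rot"]);p=np.radians(ph)
    ty=np.array([np.cos(p),np.sin(p),0]);tz=np.array([0,0,-1.]);T=R.from_matrix(np.stack([np.cross(ty,tz),ty,tz],1))
    t=(C.inv()*T).as_rotvec();d=T.inv().apply(np.array([x,y,z])/1000-s["position"])
    n=int(np.ceil(max(abs(t))/.17));m=int(np.ceil(np.linalg.norm(d)/.055))
    print("t=%.2f pos"%s["clock"],(s["position"]*1000).round(1),"turn",t.round(3),n,"rows of",(t/max(n,1)).round(4),"| shift",d.round(4),m,"rows of",(d/max(m,1)).round(4))
if __name__=="__main__": plan(*map(float,sys.argv[1:5]))
E
python3 go.py 553 4 320 -5
```

```text
t=0.10 pos [ 148.3 -606.7  245. ] turn [-1.000e-03 -1.000e-03 -1.244e+00] 8 rows of [-2.000e-04 -1.000e-04 -1.555e-01] | shift [ 0.6436  0.3499 -0.075 ] 14 rows of [ 0.046   0.025  -0.0054]
```

arm_command(
  targets=[
    [[0,0,-0.0095,0,0,-0.1555],[0,0,-0.0095,0,0,-0.1555],[0,0,-0.0095,0,0,-0.1555],[0,0,-0.0095,0,0,-0.1555],[0,0,-0.0095,0,0,-0.1555],[0,0,-0.0095,0,0,-0.1555],[0,0,-0.0095,0,0,-0.1555],[0,0,-0.0095,0,0,-0.1555]],
  ],
  jaw=0.08,
  newtons=20,
)

```text
clock: 1.1
position: [0.1483, -0.6069, 0.3216]
ee_rot: [-2.31, -2.128, -0.001]
force: [0.6, 0.1, -0.5]
width: 0.872
gripper_force: 0.0
```

arm_command(
  targets=[
    [[0.04,0.022,0,0,0,0],[0.046,0.025,0,0,0,0],[0.046,0.025,0,0,0,0],[0.046,0.025,0,0,0,0],[0.046,0.025,0,0,0,0],[0.046,0.025,0,0,0,0],[0.046,0.025,0,0,0,0],[0.046,0.025,0,0,0,0],[0.046,0.025,0,0,0,0],[0.046,0.025,0,0,0,0]],
  ],
)

```text
clock: 2.35
position: [0.4344, -0.1749, 0.3216]
ee_rot: [-2.316, -2.122, 0.001]
force: [0.5, -0.7, -0.6]
width: 0.871
gripper_force: 0.0
```

```bash
python3 go.py 553 4 320 -5
```

```text
t=2.35 pos [ 434.4 -174.9  321.6] turn [-0.  0. -0.] 1 rows of [-0.0002  0.0002 -0.0002] | shift [0.1886 0.1025 0.0016] 4 rows of [0.0471 0.0256 0.0004]
```

arm_command(
  targets=[
    [[0.0471,0.0256,0,0,0,0],[0.0471,0.0256,0,0,0,0],[0.0471,0.0256,0,0,0,0],[0.0471,0.0256,0,0,0,0],[0,0,0,0,0,0]],
  ],
)

```text
clock: 2.98
position: [0.5533, 0.0072, 0.3212]
ee_rot: [-2.307, -2.129, -0.002]
force: [0.1, 0.0, 0.5]
width: 0.868
gripper_force: 0.0
```

```bash
python3 - <<'E'
from m import *
im,M,P=grab("wrist");save("w1.png",im["pixels"])
for nm,a in dict(cap=((.5,.61),(-.06,.07),(.23,.245)),rim=((.49,.6),(-.06,.07),(.194,.204)),knob=((.6,.7),(-.05,.05),(.189,.203))).items():
    Q=reg(P,*a);print(nm,circ(Q) if len(Q)>3 else 0)
E
python3 go.py 553 4 226 -5
```

```text
cap (array([551.8,   4.1]), 22.9, 3988, array([551.9,   5.5, 236.4]))
rim (array([552.6,   3.3]), 31.9, 1256, array([554.4,  16.9, 199.1]))
knob (array([638.9,  -8.6]), 10.5, 660, array([638.4,  -8.4, 197.3]))
t=3.02 pos [552.5   4.5 321.1] turn [-0.001 -0.001  0.004] 1 rows of [-0.0013 -0.0009  0.004 ] | shift [-0.0004  0.0005  0.0951] 2 rows of [-0.0002  0.0002  0.0475]
```

Wrist depth agrees, with the cap at (552,4) and the dish at (553,3.5), so I descend and grip the cap.

arm_command(
  targets=[
    [[0,0,0.03,0,0,0],[0,0,0.03,0,0,0],[0,0,0.02,0,0,0],[0,0,0.01,0,0,0],[0,0,0.005,0,0,0],[0,0,0,0,0,0]],
  ],
)

```text
clock: 3.78
position: [0.5525, 0.0021, 0.227]
ee_rot: [2.316, 2.122, 0.0]
force: [-1.0, -0.7, 0.3]
width: 0.87
gripper_force: 0.0
```

arm_command(
  targets=[
    [[0,0,0,0,0,0],[0,0,0,0,0,0],[0,0,0,0,0,0],[0,0,0,0,0,0],[0,0,0,0,0,0],[0,0,0,0,0,0]],
  ],
  jaw=0.02,
  newtons=20,
)

```text
clock: 4.53
position: [0.5524, 0.0025, 0.2268]
ee_rot: [2.316, 2.123, 0.0]
force: [-0.2, 0.0, 0.7]
width: 0.477
gripper_force: 20.0
```

arm_command(
  targets=[
    [[0,0,-0.005,0,0,0],[0,0,-0.015,0,0,0],[0,0,-0.03,0,0,0],[0,0,-0.03,0,0,0],[0,0,-0.02,0,0,0],[0,0,0,0,0,0]],
  ],
)

```text
clock: 5.28
position: [0.5531, 0.0028, 0.3289]
ee_rot: [2.314, 2.121, 0.004]
force: [0.7, -0.2, -2.1]
width: 0.475
gripper_force: 20.0
```

```bash
python3 go.py 408.5 -322.6 320 -5
```

```text
t=5.28 pos [553.1   2.8 328.9] turn [ 0.004 -0.     0.   ] 1 rows of [ 0.0036 -0.0004  0.0002] | shift [-0.3368 -0.1157  0.0089] 7 rows of [-0.0481 -0.0165  0.0013]
```

arm_command(
  targets=[
    [[-0.03,-0.01,0,0,0,0],[-0.045,-0.0155,0,0,0,0],[-0.045,-0.0155,0,0,0,0],[-0.045,-0.0155,0,0,0,0],[-0.045,-0.0155,0,0,0,0],[-0.045,-0.0155,0,0,0,0],[-0.045,-0.0155,0,0,0,0],[-0.0368,-0.0127,0,0,0,0],[0,0,0,0,0,0],[0,0,0,0,0,0]],
  ],
)

```text
clock: 6.52
position: [0.4078, -0.3223, 0.3262]
ee_rot: [-2.315, -2.122, -0.001]
force: [-0.2, 0.9, -1.5]
width: 0.473
gripper_force: 20.0
```

```bash
python3 go.py 408.5 -322.6 120 -5;python3 - <<'E'
from m import *
im,M,P=grab("wrist");save("w2.png",im["pixels"])
for nm,a in dict(capA=((.38,.45),(-.3,-.2),(.074,.085)),capB=((.36,.45),(-.43,-.34),(.074,.085)),rack=((.35,.47),(-.45,-.2),(.025,.034))).items():
    Q=reg(P,*a);print(nm,(circ(Q),rect(Q)) if len(Q)>3 else 0)
E
```

```text
t=6.53 pos [ 407.8 -322.3  326.2] turn [-0.001 -0.001  0.   ] 1 rows of [-0.0006 -0.001   0.0004] | shift [-2.000e-04  7.000e-04  2.062e-01] 4 rows of [-0.0001  0.0002  0.0515]
capA ((array([ 412.3, -258.2]), 23.7, 1840, array([ 412.4, -257.8,   79.6])), (array([ 412.1, -258.4]), array([46.1, 46.6]), 77.4, 1840, array([ 412.4, -257.8,   79.6])))
capB 0
rack ((array([ 408.5, -304.8]), 86.9, 1889, array([ 408.7, -298.3,   30.4])), (array([ 408.7, -304.5]), array([161.5,  66.1]), 84.4, 1889, array([ 408.7, -298.3,   30.4])))
```

View pics/w2.png

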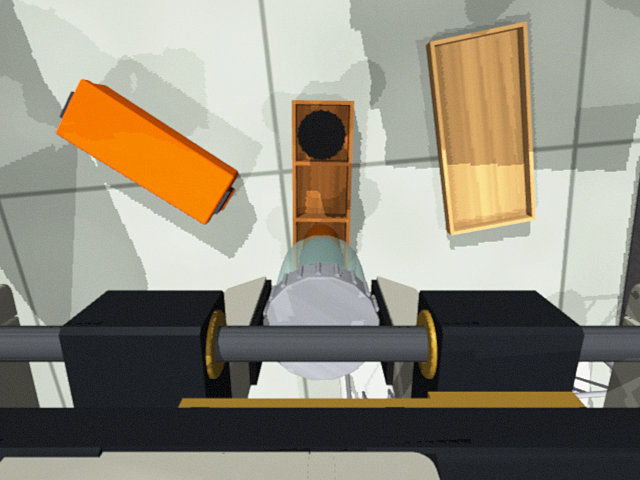

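The jar hangs upright in the fingers (cap at about (320,310)) and the empty bay is at (324,190), lined up along the rack. I lower it now.

arm_command(
  targets=[
    [[-0.001,0,0.03,0,0,0],[0,0,0.045,0,0,0],[0,0,0.045,0,0,0],[0,0,0.045,0,0,0],[0,0,0.045,0,0,0],[0,0,0.03,0,0,0],[0,0,0.02,0,0,0],[0,0,0.005,0,0,0],[0,0,0,0,0,0],[0,0,0,0,0,0]],
  ],
)

```text
clock: 7.82
position: [0.4085, -0.3241, 0.0627]
ee_rot: [2.314, 2.122, 0.001]
force: [0.4, 0.1, -0.6]
width: 0.467
gripper_force: 20.0
```

```bash
python3 go.py 408 -323 55 -5
```

```text
t=7.83 pos [ 408.5 -324.1   62.7] turn [0.001 0.001 0.001] 1 rows of [0.0014 0.0008 0.0006] | shift [ 0.0011 -0.0006  0.0077] 1 rows of [ 0.0011 -0.0006  0.0077]
```

arm_command(
  targets=[
    [[0.001,0,0.002,0,0,0],[0,0,0.002,0,0,0],[0,0,0.002,0,0,0],[0,0,0.001,0,0,0],[0,0,0,0,0,0]],
  ],
)

```text
clock: 8.45
position: [0.4078, -0.323, 0.0548]
ee_rot: [-2.316, -2.123, 0.0]
force: [-0.2, -1.0, 0.4]
width: 0.471
gripper_force: 20.0
```

arm_command(
  targets=[
    [[0,0,0.001,0,0,0],[0,0,0,0,0,0],[0,0,0,0,0,0]],
  ],
)

```text
clock: 8.82
position: [0.4078, -0.3231, 0.0546]
ee_rot: [2.316, 2.122, -0.001]
force: [-3.4, 1.6, 14.3]
width: 0.474
gripper_force: 20.0
```

Firm contact at 14 N, so the jar stands on the floor. I release it and rise.

arm_command(
  targets=[
    [[0,0,0,0,0,0],[0,0,0,0,0,0],[0,0,0,0,0,0],[0,0,0,0,0,0]],
  ],
  jaw=0.07,
)

```text
clock: 9.32
position: [0.4078, -0.323, 0.0536]
ee_rot: [-2.316, -2.123, 0.0]
force: [-0.0, 0.9, 0.5]
width: 0.757
gripper_force: 0.0
```

arm_command(
  targets=[
    [[0,0,-0.01,0,0,0],[0,0,-0.03,0,0,0],[0,0,-0.045,0,0,0],[0,0,-0.045,0,0,0],[0,0,-0.045,0,0,0],[0,0,-0.045,0,0,0],[0,0,-0.045,0,0,0]],
  ],
  jaw=0.09,
)

```text
clock: 10.2
position: [0.4076, -0.3226, 0.321]
ee_rot: [2.315, 2.123, 0.0]
force: [0.2, 0.3, -0.6]
width: 0.98
gripper_force: 0.0
```

```bash
python3 go.py 553 3.5 300 82
python3 - <<'E'
from m import *
im,M,P=grab("top")
for nm,a in dict(jar=((.37,.44),(-.345,-.295),(.055,.07)),dishrim=((.49,.61),(-.06,.07),(.192,.204)),lidknob=((.6,.7),(-.05,.05),(.191,.203))).items():
    Q=reg(P,*a);print(nm,circ(Q) if len(Q)>3 else 0)
E
```

```text
t=10.20 pos [ 407.6 -322.6  321. ] turn [ 0.000e+00  1.000e-03 -1.518e+00] 9 rows of [ 0.000e+00  1.000e-04 -1.686e-01] | shift [-0.0986  0.3432  0.021 ] 7 rows of [-0.0141  0.049   0.003 ]
jar (array([ 407.5, -320.2]), 23.2, 272, array([ 407.8, -319.1,   64. ]))
dishrim (array([552.9,   3.8]), 31.8, 180, array([553.5,   4. , 199. ]))
lidknob (array([639.5,  -8.5]), 10.3, 72, array([639.2,  -8.5, 197.9]))
```

arm_command(
  targets=[
    [[0,0,0,0,0,-0.1687],[0,0,0,0,0,-0.1687],[0,0,0,0,0,-0.1687],[0,0,0,0,0,-0.1687],[0,0,0,0,0,-0.1687],[0,0,0,0,0,-0.1687],[0,0,0,0,0,-0.1687],[0,0,0,0,0,-0.1687],[0,0,0,0,0,-0.1687]],
  ],
)

```text
clock: 11.38
position: [0.4076, -0.3227, 0.3191]
ee_rot: [0.21, 3.135, -0.0]
force: [-0.3, 0.2, 0.0]
width: 0.983
gripper_force: 0.0
```

arm_command(
  targets=[
    [[-0.0141,0.049,0.003,0,0,0],[-0.0141,0.049,0.003,0,0,0],[-0.0141,0.049,0.003,0,0,0],[-0.0141,0.049,0.003,0,0,0],[-0.0141,0.049,0.003,0,0,0],[-0.0141,0.049,0.003,0,0,0],[-0.0141,0.049,0.003,0,0,0],[0,0,0,0,0,0],[0,0,0,0,0,0]],
  ],
)

```text
clock: 12.5
position: [0.553, 0.0025, 0.2978]
ee_rot: [-0.218, -3.134, 0.001]
force: [-0.7, -0.6, -0.1]
width: 0.983
gripper_force: 0.0
```

```bash
python3 go.py 553 3.6 193 82
python3 - <<'E'
from m import *
im,M,P=grab("wrist");save("w3.png",im["pixels"])
Q=reg(P,(.49,.605),(-.06,.07),(.194,.204));print("rim",circ(Q))
E
```

```text
t=12.50 pos [553.    2.5 297.8] turn [-0.001 -0.     0.   ] 1 rows of [-0.0007 -0.0003  0.0004] | shift [0.0002 0.0011 0.1048] 2 rows of [0.0001 0.0006 0.0524]
rim (array([552.7,   3. ]), 31.9, 2088, array([552.9,   3. , 198.9]))
```

View pics/w3.png

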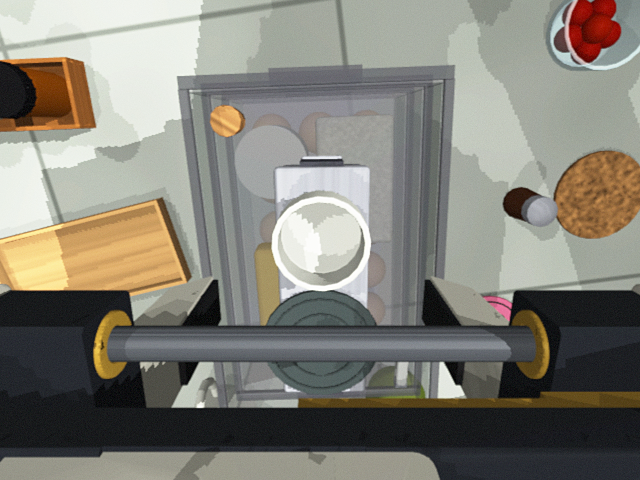

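The dish at (321,240) is empty, and the tin runs vertically in the picture, so the jaws close across its width. I descend on the dish.

arm_command(
  targets=[
    [[0,0.001,0.03,0,0,0],[0,0,0.03,0,0,0],[0,0,0.025,0,0,0],[0,0,0.015,0,0,0],[0,0,0.005,0,0,0],[0,0,0,0,0,0]],
  ],
)

```text
clock: 13.3
position: [0.5536, 0.0036, 0.1932]
ee_rot: [0.22, 3.133, -0.0]
force: [-0.4, -0.6, -0.2]
width: 0.981
gripper_force: 0.0
```

arm_command(
  targets=[
    [[0,0,0,0,0,0],[0,0,0,0,0,0],[0,0,0,0,0,0],[0,0,0,0,0,0],[0,0,0,0,0,0]],
  ],
  jaw=0.045,
  newtons=20,
)

```text
clock: 13.92
position: [0.5536, 0.0038, 0.193]
ee_rot: [0.219, 3.133, -0.0]
force: [-1.7, -0.8, 4.9]
width: 0.7
gripper_force: 20.0
```

arm_command(
  targets=[
    [[0,0,-0.005,0,0,0],[0,0,-0.015,0,0,0],[0,0,-0.03,0,0,0],[0,0,-0.03,0,0,0],[0,0,-0.01,0,0,0],[0,0,0,0,0,0]],
  ],
)

```text
clock: 14.68
position: [0.5536, 0.0039, 0.2831]
ee_rot: [0.219, 3.133, -0.0]
force: [-0.3, -0.2, -0.4]
width: 0.701
gripper_force: 20.0
```

```bash
python3 go.py 600.5 311 280 0
python3 - <<'E'
from m import *
im,M,P=grab("wrist");save("w4.png",im["pixels"])
im,M,P=grab("top")
Q=reg(P,(.58,.7),(-.07,.06),(.189,.203));print("knob",circ(Q))
E
```

```text
t=14.68 pos [553.6   3.9 283.1] turn [1.000e-03 1.000e-03 1.431e+00] 9 rows of [1.00e-04 1.00e-04 1.59e-01] | shift [0.3071 0.0469 0.0031] 6 rows of [0.0512 0.0078 0.0005]
knob (array([0., 0.]), 0.0, 0, array([nan, nan, nan]))m.py:6: RuntimeWarning: Mean of empty slice.
  def circ(Q): c,r=cv2.minEnclosingCircle((Q[:,:2]*1000).astype(np.float32)); return np.round(c,1),round(r,1),len(Q),(Q.mean(0)*1000).round(1)
  ret = um.true_divide(
```

View pics/w4.png

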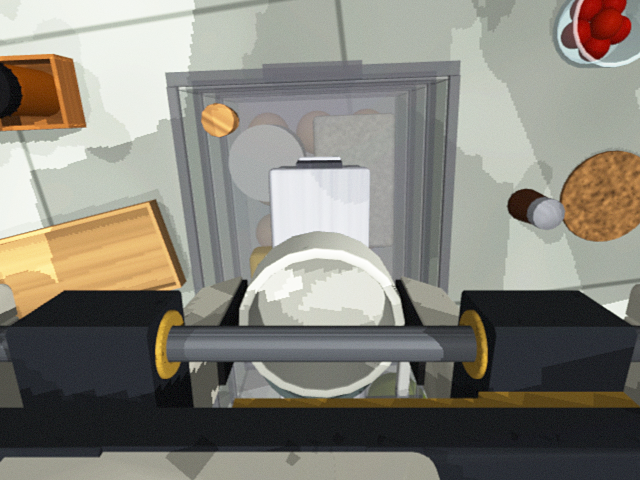

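The dish is held level at about (320,310), and width 0.70 matches its 64 mm. I carry it to the coaster.

arm_command(
  targets=[
    [[0,0,0,0,0,0.159],[0,0,0,0,0,0.159],[0,0,0,0,0,0.159],[0,0,0,0,0,0.159],[0,0,0,0,0,0.159],[0,0,0,0,0,0.159],[0,0,0,0,0,0.159],[0,0,0,0,0,0.159],[0,0,0,0,0,0.159]],
  ],
)

```text
clock: 15.9
position: [0.5528, 0.0038, 0.2813]
ee_rot: [-2.226, -2.215, 0.003]
force: [0.2, -0.3, -1.2]
width: 0.702
gripper_force: 20.0
```

arm_command(
  targets=[
    [[0.03,0.0047,0,0,0,0],[0.045,0.007,0,0,0,0],[0.045,0.007,0,0,0,0],[0.045,0.007,0,0,0,0],[0.045,0.007,0,0,0,0],[0.045,0.007,0,0,0,0],[0.0521,0.0072,0,0,0,0],[0,0,0,0,0,0],[0,0,0,0,0,0]],
  ],
)

```text
clock: 17.02
position: [0.6, 0.3105, 0.2811]
ee_rot: [2.221, 2.222, -0.004]
force: [-0.0, -1.2, -1.9]
width: 0.705
gripper_force: 20.0
```

```bash
python3 go.py 600.5 311 36 0
```

```text
t=17.02 pos [600.  310.5 281.1] turn [-0.002  0.002  0.001] 1 rows of [-0.0018  0.0018  0.0006] | shift [0.0005 0.0005 0.2451] 5 rows of [0.0001 0.0001 0.049 ]
```

arm_command(
  targets=[
    [[0,0,0.03,0,0,0],[0,0,0.045,0,0,0],[0,0,0.045,0,0,0],[0,0,0.045,0,0,0],[0,0,0.04,0,0,0],[0,0,0.025,0,0,0],[0,0,0.015,0,0,0],[0,0,0.005,0,0,0],[0,0,0,0,0,0]],
  ],
)

```text
clock: 18.15
position: [0.6007, 0.3109, 0.0333]
ee_rot: [2.222, 2.221, 0.001]
force: [0.5, 0.3, -0.7]
width: 0.704
gripper_force: 20.0
```

arm_command(
  targets=[
    [[0,0,0.001,0,0,0],[0,0,0.001,0,0,0],[0,0,0,0,0,0]],
  ],
)

```text
clock: 18.52
position: [0.6004, 0.3111, 0.031]
ee_rot: [2.221, 2.222, 0.001]
force: [-0.1, 1.0, -1.3]
width: 0.7
gripper_force: 20.0
```

arm_command(
  targets=[
    [[0,0,0.001,0,0,0],[0,0,0.001,0,0,0],[0,0,0.0005,0,0,0],[0,0,0,0,0,0]],
  ],
)

```text
clock: 19.02
position: [0.6002, 0.311, 0.0282]
ee_rot: [-2.221, -2.222, 0.0]
force: [0.4, -0.8, -0.0]
width: 0.7
gripper_force: 20.0
```

arm_command(
  targets=[
    [[0,0,0.001,0,0,0],[0,0,0,0,0,0]],
  ],
)

```text
clock: 19.27
position: [0.6002, 0.311, 0.0281]
ee_rot: [2.221, 2.221, 0.0]
force: [-2.1, -2.2, 8.7]
width: 0.7
gripper_force: 20.0
```

The dish is in contact with the cork, so I release and rise.

arm_command(
  targets=[
    [[0,0,0,0,0,0],[0,0,0,0,0,0],[0,0,0,0,0,0],[0,0,0,0,0,0]],
  ],
  jaw=0.09,
)

```text
clock: 19.77
position: [0.6002, 0.311, 0.0271]
ee_rot: [-2.221, -2.222, 0.0]
force: [-0.4, -0.5, 0.0]
width: 0.974
gripper_force: 0.0
```

arm_command(
  targets=[
    [[0,0,-0.01,0,0,0],[0,0,-0.03,0,0,0],[0,0,-0.045,0,0,0],[0,0,-0.045,0,0,0],[0,0,-0.045,0,0,0],[0,0,-0.045,0,0,0],[0,0,-0.03,0,0,0]],
  ],
  jaw=0.045,
)

```text
clock: 20.65
position: [0.6004, 0.3115, 0.2807]
ee_rot: [2.221, 2.222, 0.005]
force: [-0.4, -0.0, -1.3]
width: 0.49
gripper_force: 0.0
```

```bash
python3 go.py 639.3 -8.6 270 0
python3 - <<'E'
from m import *
im,M,P=grab("top")
for nm,a in dict(dish=((.55,.65),(.26,.36),(.028,.04)),knob=((.6,.7),(-.05,.05),(.191,.203)),bowl=((.37,.49),(.22,.34),(.046,.056)),tin=((.49,.595),(-.045,.05),(.165,.1735))).items():
    Q=reg(P,*a);print(nm,circ(Q),rect(Q))
E
```

```text
t=20.65 pos [600.4 311.5 280.7] turn [ 0.003 -0.002  0.   ] 1 rows of [ 0.0026 -0.0018  0.0005] | shift [-0.3201  0.0389  0.0107] 6 rows of [-0.0534  0.0065  0.0018]
dish (array([606.8, 304.3]), 30.1, 58, array([614. , 296.2,  33.9])) (array([613.2, 297.6]), array([60.1, 23.7]), 43.7, 58, array([614. , 296.2,  33.9]))
knob (array([639.6,  -8.4]), 10.3, 72, array([639.3,  -8.5, 197.7])) (array([639.6,  -8.1]), array([18.8, 19.8]), 12.5, 72, array([639.3,  -8.5, 197.7]))
bowl (array([0., 0.]), 0.0, 0, array([nan, nan, nan])) (array([0., 0.]), array([0., 0.]), 0.0, 0, array([nan, nan, nan]))
tin (array([552.5,   4.5]), 54.9, 1070, array([549.,   4., 171.])) (array([550.6,   5.1]), array([65.8, 94.8]), 83.1, 1070, array([549.,   4., 171.]))m.py:6: RuntimeWarning: Mean of empty slice.
  def circ(Q): c,r=cv2.minEnclosingCircle((Q[:,:2]*1000).astype(np.float32)); return np.round(c,1),round(r,1),len(Q),(Q.mean(0)*1000).round(1)
  ret = um.true_divide(
m.py:8: RuntimeWarning: Mean of empty slice.
  r=cv2.minAreaRect((Q[:,:2]*1000).astype(np.float32)); return np.round(r[0],1),np.round(r[1],1),round(r[2],1),len(Q),(Q.mean(0)*1000).round(1)
```

arm_command(
  targets=[
    [[-0.03,0.0035,0,0,0,0],[-0.045,0.0055,0.001,0,0,0],[-0.045,0.0055,0.001,0,0,0],[-0.045,0.0055,0.001,0,0,0],[-0.045,0.0055,0.001,0,0,0],[-0.045,0.0055,0.001,0,0,0],[-0.04,0.005,0.001,0,0,0],[-0.0251,0.0029,0,0,0,0],[0,0,0,0,0,0],[0,0,0,0,0,0]],
  ],
)

```text
clock: 21.95
position: [0.639, -0.0076, 0.2716]
ee_rot: [-2.219, -2.223, -0.001]
force: [-0.2, 0.0, -0.6]
width: 0.487
gripper_force: 0.0
```

```bash
python3 go.py 639.3 -8.6 196 0
python3 - <<'E'
from m import *
im,M,P=grab("wrist")
Q=reg(P,(.6,.7),(-.05,.05),(.189,.203));print("knob",circ(Q))
Q=reg(P,(.48,.59),(-.045,.05),(.165,.1735));print("tin",rect(Q))
E
```

```text
t=21.95 pos [639.   -7.6 271.6] turn [ 0.    -0.001  0.001] 1 rows of [ 0.0003 -0.001   0.0014] | shift [-0.001   0.0003  0.0756] 2 rows of [-0.0005  0.0001  0.0378]
knob (array([638.8,  -9. ]), 10.6, 946, array([638.8,  -8.6, 197.4]))
tin (array([548.3,   5. ]), array([65.8, 91.6]), 82.8, 13255, array([548.1,   6.4, 171.5]))
```

arm_command(
  targets=[
    [[-0.001,0,0.025,0,0,0],[0,0,0.025,0,0,0],[0,0,0.015,0,0,0],[0,0,0.007,0,0,0],[0,0,0.003,0,0,0],[0,0,0,0,0,0]],
  ],
)

```text
clock: 22.75
position: [0.6395, -0.0099, 0.1967]
ee_rot: [2.221, 2.221, 0.001]
force: [0.5, -0.7, 0.5]
width: 0.49
gripper_force: 0.0
```

arm_command(
  targets=[
    [[0,0,0,0,0,0],[0,0,0,0,0,0],[0,0,0,0,0,0],[0,0,0,0,0,0],[0,0,0,0,0,0]],
  ],
  jaw=0.005,
  newtons=12,
)

```text
clock: 23.38
position: [0.6393, -0.0101, 0.1964]
ee_rot: [2.221, 2.221, 0.0]
force: [-0.0, 0.3, 1.9]
width: 0.193
gripper_force: 12.0
```

arm_command(
  targets=[
    [[0,0,-0.005,0,0,0],[0,0,-0.015,0,0,0],[0,0,-0.03,0,0,0],[0,0,-0.03,0,0,0],[0,0,-0.01,0,0,0],[0,0,0,0,0,0]],
  ],
)

```text
clock: 24.12
position: [0.6394, -0.01, 0.2867]
ee_rot: [2.221, 2.221, 0.001]
force: [0.3, -0.2, -0.7]
width: 0.191
gripper_force: 12.0
```

```bash
python3 go.py 430 279.5 286 0
python3 - <<'E'
from m import *
im,M,P=grab("wrist");save("w5.png",im["pixels"])
E
```

```text
t=24.12 pos [639.4 -10.  286.7] turn [0.001 0.    0.   ] 1 rows of [0.0011 0.0001 0.0001] | shift [ 0.2895 -0.2094  0.0007] 7 rows of [ 0.0414 -0.0299  0.0001]
```

View pics/w5.png

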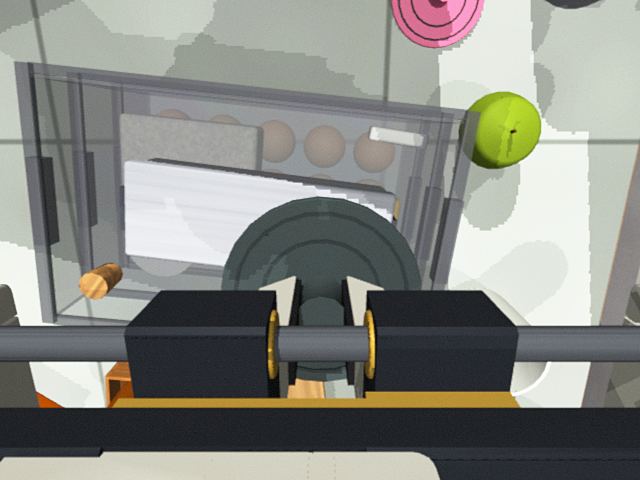

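The lid is held flat by its knob at (320,300), and the tin below at (250,210) is clear. I carry the lid to the bowl.

arm_command(
  targets=[
    [[0.025,-0.018,0,0,0,0],[0.038,-0.0275,0,0,0,0],[0.038,-0.0275,0,0,0,0],[0.038,-0.0275,0,0,0,0],[0.038,-0.0275,0,0,0,0],[0.038,-0.0275,0,0,0,0],[0.038,-0.0275,0,0,0,0],[0.0353,-0.0262,0,0,0,0],[0,0,0,0,0,0],[0,0,0,0,0,0]],
  ],
)

```text
clock: 25.42
position: [0.43, 0.2773, 0.2853]
ee_rot: [2.221, 2.221, -0.003]
force: [0.7, -0.4, -0.2]
width: 0.192
gripper_force: 12.0
```

arm_command(
  targets=[
    [[0,0,0.03,0,0,0],[0,0,0.045,0,0,0],[0,0,0.045,0,0,0],[0,0,0.045,0,0,0],[0,0,0.025,0,0,0],[0,0,0.01,0,0,0],[0,0,0.005,0,0,0],[0,0,0,0,0,0]],
  ],
)

```text
clock: 26.42
position: [0.4305, 0.2781, 0.0817]
ee_rot: [2.222, 2.221, 0.001]
force: [0.6, 0.7, -0.9]
width: 0.19
gripper_force: 12.0
```

```bash
python3 go.py 429.8 278.3 75.5 0
```

```text
t=26.43 pos [430.5 278.1  81.7] turn [ 0.001 -0.    -0.   ] 1 rows of [ 0.0007 -0.0003 -0.0004] | shift [ 0.0002 -0.0007  0.0062] 1 rows of [ 0.0002 -0.0007  0.0062]
```

arm_command(
  targets=[
    [[0,-0.0005,0.003,0,0,0],[0,0,0.002,0,0,0],[0,0,0.0015,0,0,0],[0,0,0,0,0,0],[0,0,0,0,0,0]],
  ],
)

```text
clock: 27.05
position: [0.4296, 0.2783, 0.0754]
ee_rot: [2.221, 2.221, 0.001]
force: [-1.4, -2.4, 9.5]
width: 0.189
gripper_force: 12.0
```

Contact with the rim at 9.5 N, so I release and rise.

arm_command(
  targets=[
    [[0,0,0,0,0,0],[0,0,0,0,0,0],[0,0,0,0,0,0]],
  ],
  jaw=0.04,
)

```text
clock: 27.42
position: [0.4294, 0.2782, 0.0746]
ee_rot: [-2.221, -2.222, 0.0]
force: [0.7, -0.2, 0.0]
width: 0.426
gripper_force: 0.0
```

arm_command(
  targets=[
    [[0,0,-0.01,0,0,0],[0,0,-0.03,0,0,0],[0,0,-0.045,0,0,0],[0,0,-0.045,0,0,0],[0,0,-0.045,0,0,0],[0,0,-0.03,0,0,0]],
  ],
  jaw=0.088,
)

```text
clock: 28.18
position: [0.4295, 0.2787, 0.2826]
ee_rot: [2.22, 2.222, 0.004]
force: [0.4, -0.1, 0.1]
width: 0.956
gripper_force: 0.0
```

```bash
python3 go.py 597 -2 280 83
python3 - <<'E'
from m import *
im,M,P=grab("top")
for nm,a in dict(tin=((.48,.7),(-.05,.05),(.165,.1725))).items():
    Q=reg(P,*a);px=im["pixels"].astype(int);print(nm,rect(Q))
Q=reg(P,(.56,.64),(-.06,.06),(.167,.1725));print(rect(Q),Q[:,1].min(),Q[:,1].max())
im,M,P=grab("scene")
for nm,a in dict(dish=((.55,.65),(.26,.36),(.028,.04)),lid=((.37,.49),(.21,.34),(.047,.06)),knob=((.39,.46),(.25,.31),(.068,.08)),jar=((.37,.44),(-.345,-.295),(.055,.07))).items():
    Q=reg(P,*a)
    if len(Q): print(nm,circ(Q))
E
```

```text
t=28.18 pos [429.5 278.7 282.6] turn [ 0.003  0.    -1.448] 9 rows of [ 0.0003  0.     -0.1609] | shift [-0.2005 -0.2582  0.0026] 6 rows of [-0.0334 -0.043   0.0004]
tin (array([596.5,  -0.8]), array([ 66. , 187.8]), 82.9, 1782, array([596. ,  -0.7, 170.6]))
(array([599.6,  -1.2]), array([66. , 86.5]), 83.2, 785, array([599.7,  -1. , 170.7])) -0.03862286659275008 0.03589334418495413
dish (array([601. , 311.6]), 33.2, 213, array([601.8, 311.3,  32.1]))
lid (array([429.5, 278.3]), 46.9, 833, array([434. , 278.1,  53.5]))
knob (array([430.5, 278.4]), 10.5, 56, array([431.2, 278.4,  74.9]))
jar (array([ 409.1, -320.9]), 24.3, 214, array([ 411.9, -319.9,   61.7]))
```

arm_command(
  targets=[
    [[0,0,0,0,0,-0.161],[0,0,0,0,0,-0.161],[0,0,0,0,0,-0.161],[0,0,0,0,0,-0.161],[0,0,0,0,0,-0.161],[0,0,0,0,0,-0.161],[0,0,0,0,0,-0.161],[0,0,0,0,0,-0.161],[0,0,0,0,0,-0.161]],
  ],
)

```text
clock: 29.4
position: [0.429, 0.2779, 0.2793]
ee_rot: [-0.182, -3.136, 0.001]
force: [-0.0, 0.1, -0.1]
width: 0.958
gripper_force: 0.0
```

arm_command(
  targets=[
    [[-0.022,-0.028,0,0,0,0],[-0.0334,-0.043,0,0,0,0],[-0.0334,-0.043,0,0,0,0],[-0.0334,-0.043,0,0,0,0],[-0.0334,-0.043,0,0,0,0],[-0.0334,-0.043,0,0,0,0],[-0.0115,-0.015,0,0,0,0],[0,0,0,0,0,0],[0,0,0,0,0,0]],
  ],
)

```text
clock: 30.52
position: [0.5962, 0.0001, 0.2798]
ee_rot: [-0.186, -3.136, -0.001]
force: [0.1, 0.9, -0.9]
width: 0.959
gripper_force: 0.0
```

```bash
python3 go.py 596.5 -1 164 83
```

```text
t=30.52 pos [5.962e+02 1.000e-01 2.798e+02] turn [ 0.001 -0.     0.003] 1 rows of [ 0.0008 -0.0005  0.0035] | shift [-0.0004 -0.001   0.1158] 3 rows of [-0.0001 -0.0003  0.0386]
```

arm_command(
  targets=[
    [[0,-0.001,0.03,0,0,0.003],[0,0,0.035,0,0,0],[0,0,0.025,0,0,0],[0,0,0.015,0,0,0],[0,0,0.008,0,0,0],[0,0,0.003,0,0,0],[0,0,0,0,0,0]],
  ],
)

```text
clock: 31.4
position: [0.5973, -0.003, 0.1643]
ee_rot: [0.195, 3.135, 0.0]
force: [-0.3, 0.7, 0.3]
width: 0.962
gripper_force: 0.0
```

arm_command(
  targets=[
    [[0,0,0,0,0,0],[0,0,0,0,0,0],[0,0,0,0,0,0],[0,0,0,0,0,0],[0,0,0,0,0,0],[0,0,0,0,0,0]],
  ],
  jaw=0.045,
  newtons=40,
)

```text
clock: 32.15
position: [0.5972, -0.0032, 0.164]
ee_rot: [0.196, 3.135, 0.0]
force: [-1.4, -0.8, 3.9]
width: 0.717
gripper_force: 40.0
```

arm_command(
  targets=[
    [[0,0,-0.005,0,0,0],[0,0,-0.015,0,0,0],[0,0,-0.03,0,0,0],[0,0,-0.035,0,0,0],[0,0,-0.03,0,0,0],[0,0,-0.015,0,0,0],[0,0,0,0,0,0]],
  ],
)

```text
clock: 33.02
position: [0.5973, -0.0031, 0.2945]
ee_rot: [0.196, 3.134, -0.0]
force: [-0.1, -0.4, -3.4]
width: 0.712
gripper_force: 40.0
```

```bash
python3 go.py 595 -276.6 294 6.2
python3 - <<'E'
from m import *
im,M,P=grab("wrist");save("w6.png",im["pixels"])
E
```

```text
t=33.02 pos [597.3  -3.1 294.5] turn [1.000e-03 1.000e-03 1.338e+00] 8 rows of [1.000e-04 2.000e-04 1.672e-01] | shift [-0.2717 -0.0319  0.0005] 5 rows of [-0.0543 -0.0064  0.0001]
```

View pics/w6.png

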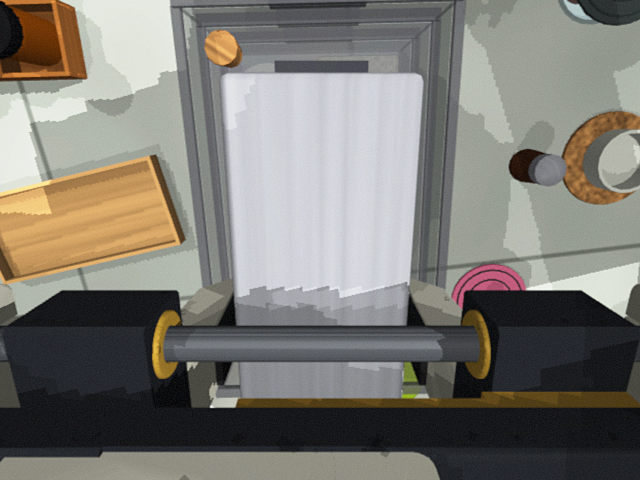

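The tin is held square and level (lid at (320,200)), with nothing on it. I turn it and carry it to the tray.

arm_command(
  targets=[
    [[0,0,0,0,0,0.148],[0,0,0,0,0,0.148],[0,0,0,0,0,0.148],[0,0,0,0,0,0.149],[0,0,0,0,0,0.149],[0,0,0,0,0,0.149],[0,0,0,0,0,0.149],[0,0,0,0,0,0.149],[0,0,0,0,0,0.149]],
  ],
)

```text
clock: 34.2
position: [0.5963, -0.0035, 0.2919]
ee_rot: [-2.102, -2.332, 0.003]
force: [0.3, 0.1, -2.0]
width: 0.713
gripper_force: 40.0
```

arm_command(
  targets=[
    [[-0.025,-0.003,0,0,0,0],[-0.042,-0.005,0,0,0,0],[-0.042,-0.005,0,0,0,0],[-0.042,-0.005,0,0,0,0],[-0.042,-0.005,0,0,0,0],[-0.042,-0.005,0,0,0,0],[-0.0367,-0.0039,0,0,0,0],[0,0,0,0,0,0],[0,0,0,0,0,0]],
  ],
)

```text
clock: 35.33
position: [0.5943, -0.2761, 0.2922]
ee_rot: [-2.096, -2.337, 0.0]
force: [0.8, 0.0, -2.8]
width: 0.711
gripper_force: 40.0
```

```bash
python3 go.py 595 -276.6 60 6.2
python3 - <<'E'
from m import *
im,M,P=grab("top");Q=reg(P,(.5,.7),(-.42,-.13),(.2,.31))
im,M,P=grab("wrist")
z=arm.observe()["position"][2]
Q=reg(P,(.5,.68),(-.42,-.1),(z+.0,z+.012));print(rect(Q))
Q=reg(P,(.5,.68),(-.42,-.13),(.012,.024));print(rect(Q))
E
```

```text
t=35.33 pos [ 594.3 -276.1  292.2] turn [-0.002 -0.002  0.   ] 1 rows of [-0.0019 -0.0017  0.0003] | shift [-0.0006  0.0007  0.2322] 5 rows of [-0.0001  0.0001  0.0464]
(array([ 590.6, -244.1]), array([101.1, 127.1]), 6.3, 56059, array([ 589.2, -232.9,  300.1]))
(array([0., 0.]), array([0., 0.]), 0.0, 0, array([nan, nan, nan]))m.py:8: RuntimeWarning: Mean of empty slice.
  r=cv2.minAreaRect((Q[:,:2]*1000).astype(np.float32)); return np.round(r[0],1),np.round(r[1],1),round(r[2],1),len(Q),(Q.mean(0)*1000).round(1)
  ret = um.true_divide(
```

arm_command(
  targets=[
    [[0,0.0005,0.03,0,0,0],[0,0,0.045,0,0,0],[0,0,0.045,0,0,0],[0,0,0.045,0,0,0],[0,0,0.035,0,0,0],[0,0,0.025,0,0,0],[0,0,0.012,0,0,0],[0,0,0.005,0,0,0],[0,0,0,0,0,0]],
  ],
)

```text
clock: 36.55
position: [0.5957, -0.2766, 0.0524]
ee_rot: [2.097, 2.338, 0.001]
force: [0.8, -0.2, -2.3]
width: 0.717
gripper_force: 40.0
```

arm_command(
  targets=[
    [[0,0,0.003,0,0,0],[0,0,0.002,0,0,0],[0,0,0.001,0,0,0],[0,0,0,0,0,0]],
  ],
)

```text
clock: 37.05
position: [0.5952, -0.2768, 0.0457]
ee_rot: [2.098, 2.338, -0.0]
force: [0.4, -0.2, -2.3]
width: 0.714
gripper_force: 40.0
```

arm_command(
  targets=[
    [[0,0,0.002,0,0,0],[0,0,0.001,0,0,0],[0,0,0.001,0,0,0],[0,0,0.0005,0,0,0],[0,0,0,0,0,0]],
  ],
)

```text
clock: 37.67
position: [0.5952, -0.2767, 0.0412]
ee_rot: [-2.098, -2.338, 0.0]
force: [-0.1, 0.7, -2.6]
width: 0.716
gripper_force: 40.0
```

arm_command(
  targets=[
    [[0,0,0.001,0,0,0],[0,0,0,0,0,0]],
  ],
)

```text
clock: 37.92
position: [0.5953, -0.2768, 0.0411]
ee_rot: [2.098, 2.338, -0.0]
force: [-4.4, 0.2, 4.5]
width: 0.717
gripper_force: 40.0
```

arm_command(
  targets=[
    [[0,0,0,0,0,0],[0,0,0,0,0,0],[0,0,0,0,0,0],[0,0,0,0,0,0]],
  ],
  jaw=0.09,
)

```text
clock: 38.42
position: [0.5952, -0.2768, 0.0402]
ee_rot: [2.098, 2.338, 0.0]
force: [-0.7, -0.2, 0.2]
width: 0.977
gripper_force: 0.0
```

arm_command(
  targets=[
    [[0,0,-0.01,0,0,0],[0,0,-0.03,0,0,0],[0,0,-0.045,0,0,0],[0,0,-0.045,0,0,0],[0,0,-0.045,0,0,0],[0,0,-0.045,0,0,0],[0,0,-0.04,0,0,0],[0,0,0,0,0,0]],
  ],
)

```text
clock: 39.42
position: [0.5968, -0.2766, 0.305]
ee_rot: [2.094, 2.334, 0.004]
force: [0.3, -1.1, -0.9]
width: 0.982
gripper_force: 0.0
```

arm_command(
  targets=[
    [[-0.02,-0.025,0,0,0,0],[-0.03,-0.04,0,0,0,0],[-0.03,-0.04,0,0,0,0],[-0.03,-0.04,0,0,0,0],[-0.03,-0.04,0,0,0,0],[-0.03,-0.04,0,0,0,0],[-0.03,-0.04,0,0,0,0],[0,0,0,0,0,0],[0,0,0,0,0,0]],
  ],
)

```text
clock: 40.55
position: [0.3536, -0.5035, 0.2999]
ee_rot: [-2.097, -2.338, -0.001]
force: [0.2, -1.2, 0.2]
width: 0.977
gripper_force: 0.0
```

Run:
```python
from m import *
for n in("top","scene"):
  im,M,P=grab(n);save(n+"9.png",im["pixels"])
  for nm,a in dict(tin=((.5,.7),(-.4,-.15),(.043,.055)),tray=((.5,.7),(-.4,-.15),(.014,.022)),dish=((.55,.65),(.26,.36),(.028,.04)),coast=((.55,.65),(.26,.36),(.004,.01)),lid=((.37,.49),(.21,.34),(.047,.06)),knob=((.39,.46),(.25,.31),(.068,.08)),jar=((.37,.44),(-.345,-.295),(.055,.07))).items():
    Q=reg(P,*a)
    if len(Q): print(n,nm,rect(Q))
```

```text
top tin (array([ 594.7, -274. ]), array([ 66.8, 188.4]), 6.0, 1918, array([ 594.2, -273.2,   48.4]))
top tray (array([ 594.8, -275.8]), array([100.4, 215.9]), 6.1, 443, array([ 594.2, -274.5,   18. ]))
top dish (array([599.1, 311.4]), array([63.4, 62.2]), 57.5, 149, array([599.6, 312.6,  33.8]))
top coast (array([599.8, 309.8]), array([95.9, 99.4]), 1.0, 595, array([597.3, 307.6,   6.9]))
top lid (array([429.4, 279.9]), array([88.6, 87.7]), 47.0, 1010, array([429.4, 279.4,  55.1]))
top knob (array([429.4, 279.5]), array([18.9, 17.8]), 44.7, 57, array([429.5, 280.2,  76.7]))
top jar (array([ 407.8, -319.6]), array([44.3, 42.6]), 33.6, 273, array([ 407.9, -318.8,   64. ]))
scene tin (array([ 596.3, -275.2]), array([ 69.9, 186.5]), 5.8, 1996, array([ 597.9, -274.5,   46.4]))
scene tray (array([ 597.9, -276.7]), array([102.4, 215.9]), 5.3, 541, array([ 623.5, -262.4,   17. ]))
scene dish (array([601.7, 310.7]), array([62.3, 63. ]), 34.5, 215, array([601.7, 311.6,  32.2]))
scene coast (array([602.9, 309.7]), array([98.3, 94.4]), 87.2, 683, array([611.7, 308.4,   6.4]))
scene lid (array([431.3, 278.5]), array([87.8, 89.5]), 55.1, 835, array([434.3, 278. ,  53.6]))
scene knob (array([431. , 278.6]), array([19.3, 19.4]), 48.3, 58, array([431.7, 278.3,  74.9]))
scene jar (array([ 410.4, -320.8]), array([46. , 42.7]), 35.1, 210, array([ 411.7, -320.2,   61.7]))
```

View pics/scene9.png

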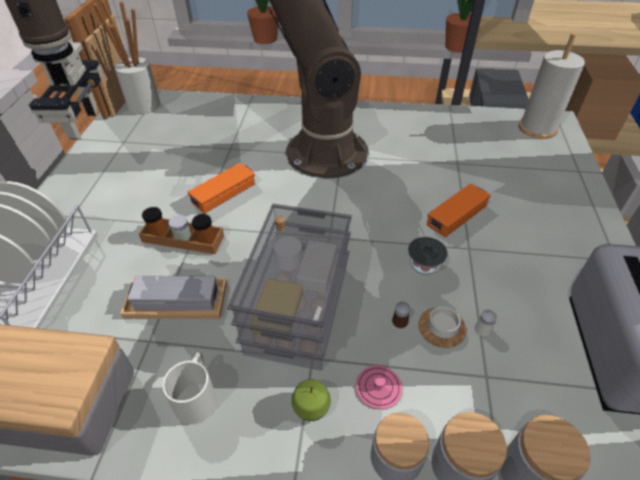

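The picture shows every piece in place: jar in the rack at (179,226), tin in the tray at (173,293), lid on the bowl at (428,252) and dish on the coaster at (444,322). The arm is clear, so I hand in.

```bash
python3 -c "from cell import arm; print(arm.sign_off())"
```

```text
the job is handed in; nothing more can be done
None
```

I handed the job in at about 41 s of the 128 s allowed: the jar, dish, lid and tin are all in their places, each measured within about 3 mm of centre; the hand-in gave no verdict.

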